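Tap the jammed crosshead home

TASK

The crosshead of the film clamping frame has jammed askew on its two guide rods. Take the mallet and, with light taps of its head on alternating ends of the crosshead (never harder than 18 N, hands and fingers off the frame), walk it back until both ends are fully home against the rear stop plate. Then stand the mallet upright on its rubber mat again and let go, leaving the other things on the bench and on the mat where they are.

Things in the scene. Friction and masses are not known exactly. Their poses are not given: they have to be found in the camera images.
- frame: Film clamping frame, fixed: aluminium base plate 260 x 240 x 14 mm. Origin: centre of its underside; x along the guide rods to the rear stop plate (the way home, away from the robot), y left, z up. Two steel rods, 12 mm thick, along x at y = +80 and -80 mm, axis 45 mm above the bench. In front two small blocks hold them (x = -115 mm, top at 60 mm).
- stop (a point): Middle of the front face of the frame's grey rear stop plate, at frame x = 105 mm, 45 mm above the bench; the face is square to the rods. Plate top at 72 mm, a dark jaw on it reaches 84 mm. The bushings' rear ends rest on this face when home; an end that is home does not yield at all.
- crosshead: Aluminium bar 28 x 210 x 16 mm (top 75 mm above the bench) across both rods, on brass bushings 36 mm long. Origin: left bushing's centre, on the rod axis; x, y, z as the frame's when square. At each end, over its rod, an upright steel lug 30 mm wide (y), 14 mm thick, top at 108 mm, front flush with the bar's; between the lugs nothing is higher than 93 mm.
- bush_left: Left brass bushing, 28 mm across, 36 mm long, on the left (+y) rod; origin: its centre. Each bushing slides along its rod by itself with dry friction of about 11 N and stays where it is left. So one end of the crosshead, pushed over its rod, gives at 10 to 13 N and pivots about the other end, until it leads the other by 3 mm.
- bush_right: Right brass bushing, same, on the right (-y) rod; origin: its centre. Once an end leads by 3 mm the crosshead binds: pushing that end on, or pushing the middle at any time, takes 22 N as both bushings must move; the lagging end gives at 10 to 13 N again.
- left_face (a point): Point on the front (struck) face of the lug at the left end (+y of the frame), 88 mm above the bench, 20 mm below the lug's top, over the rod. With that end fully home its frame x is 73 mm. It starts 14 to 20 mm short of this, the two ends up to 3 mm apart.
- right_face (a point): The same point on the lug at the right end (-y of the frame), 160 mm from left_face; fully home likewise at frame x 73 mm.
- mallet: Small soft-faced mallet standing upright on its head on the mat. Head: a block 64 mm long (its x, the two nylon faces at its ends strike), 34 mm wide (y) and 34 mm high; square wooden handle 20 x 20 mm upright on its middle, from 34 to 100 mm above the underside, sides parallel to the head's. About 0.3 kg. Origin: centre of the head's underside; z up along the handle.
- mat: The mallet's black rubber mat, 120 x 120 mm, 4 mm thick, fixed to the bench, on one side or the other of the frame. Origin: centre of its underside. A small brass cylinder stands on its corner at x = +45, y = -45 mm of the mat; the mallet starts and belongs near its middle.
- setting_ring: Bystander, to be left alone: the low steel setting ring, 52 mm across and 12 mm high, that lies flat on the frame's base plate between the rods; origin: centre of its underside.
- plug: Bystander, to be left alone: the small brass cylinder, 16 mm across and 18 mm high, standing on a corner of the mat beside the mallet; origin: centre of its underside.
- jar: Bystander, to be left alone: the specimen jar, 48 mm across and 70 mm high; origin: centre of its underside.
- driver: Bystander, to be left alone: the screwdriver lying on the bench.
- cup: Bystander, to be left alone: the black pen cup, 70 mm across and 80 mm high; origin: centre of its underside.
- weight: Bystander, to be left alone: the small brass weight, 36 mm across and 46 mm high; origin: centre of its underside.
- block: Bystander, to be left alone: the steel gauge block, 35 x 9 x 30 mm, standing on the bench; origin: centre of its underside.
- case: Open wooden case of gauge blocks, 110 x 90 x 30 mm, fixed, on the other side of the frame from the mat; nothing to do with it. Origin: centre of its underside.
Things that resemble listed ones, but are neither listed nor needed, are in the scene too. What is shaped like the mallet but blue or yellow is not meant.

How it is judged (in metres and radians):
On the way, in this order (a step that is already met when the one before it is completed fails the run):
1. the mallet is picked up from the mat (height (world z) of mallet above 0.03 m), for 0.2 s.
2. both ends of the crosshead are fully home (within 1.5 mm of the stop) (x of each of left_face, right_face in the frame of frame above 0.0715 m), for 0.2 s.
At the end, for the whole second after the job is handed in: Both ends of the crosshead are within 1.5 mm of fully home against the stop plate, and the mallet stands upright (within 0.1 rad), at rest and released, on the rubber mat, its middle within 35 mm of the mat's middle (all of step 2 and horizontal distance between mallet and mat below 0.035 m and height (world z) of mallet below 0.009 m and angle between mallet's own z axis and vertical below 0.1 rad and linear speed of mallet below 0.02 m/s and contact force between the fingers and mallet below 0.1 N); the robot touches nothing.
It fails at once if the mallet presses or hits the frame or its crosshead with more than 18 N (contact force between mallet and frame above 18 N).
It fails at once if the fingers or the arm touch the frame or its crosshead with more than 2 N (contact force between any of the fingers, the arm and frame above 2 N).
It fails at once if a bystander is moved by more than 15 mm (distance of any of setting_ring, plug, jar, driver, cup, weight, block from where it was at the start of the episode above 0.015 m).
It also fails if it takes over 72 s, if anything falls off the work surface, if the arm or the gripper's body presses on something with over 40 N, if the wrist force passes 120 N, or if a joint passes its speed limit or range.

ROBOT

A 6-joint arm with a two-finger parallel gripper is mounted at the origin on the work surface. World frame = base frame: x ahead of the robot, y to its left, z up, the work surface at z = 0. Lengths are in mm, angles in rad, forces in N, time in s.
With the tool pointing down it reaches from about 350 to 975 mm from the base axis. Payload 7.1 kg.
Tool frame: the origin (TCP) lies at the very end of the fingers, on their centre line; the grasp point (between the pads) lies 19 mm behind it; z points along the fingers, y is the line along which they close (so a half turn about z gives the same grasp; the last joint's range is limited). The gripper opens to 88 mm and grips with 3 to 60 N. Pads are 20 mm wide; open, the fingers measure 115 mm over their backs; the gripper's body (75 mm by 178 mm) begins 61 mm behind the grasp point.
Start: joints at [1.108, 0.423, 1.63, -0, 1.089, -0.019], TCP at [268.326, 564.452, 222.675] pointing down, gripper open.
Joint ranges: [-3, 3], [-0.9, 2.11], [0.09, 2.58], [-1.31, 4.45], [0.11, 2.69], [-2.54, 2.54]. Speed limits (rad/s): [2.39, 2.39, 3.01, 3.14, 3.14, 3.14].

INTERFACE

Orientations are given as a rotation vector (axis times angle).
In Python, from workcell import sensors, imaging, close_job gives the robot as it stands. The module is installed in compiled form; this text tells all that it offers.
- The arm moves only by the tool servo_tool, never from a script. Its argument "steps" is a list of rows, each a list of 3 entries, a list of its own where there are three numbers: the shift along the world's x, y, z in m, then the turn, a rotation vector about the world's x, y, z in degrees, then the opening, from -1 (shut) to 1 (fully open). A call has exactly 8 rows; each row shifts and turns the commanded pose from where the row before left it; what a row does not reach is not made up. A row lasts 1/12 s, in which the tool goes at most 41.7 mm and 7.16 degrees, less where a joint would pass 70% of its speed; a pose out of reach is approached as far as the arm can. A call is refused whole if a number of a shift passes 0.0417 or a number of a turn 7.16, either way. A call with a gripper value outside its range is refused whole. The fingers move at their own pace and stop on an object; the grip force is fixed at half the most. Time passes only in rows, so rows that do not move let the fingers close, or fill a call up. It gives the time, the measured TCP pose, the force, the opening and the grip force at its end, in the units of the state.
- sensors.get_obs(): the state, without advancing time (a new reading comes with each control period).
- imaging.get_image(name): name is "scene" or "side" or "wrist"; returns a dict with "color" (480x640x3 uint8, blue, green, red), "range_z" (480x640 float32, mm along the optical axis (not along the pixel's ray), 0 where there is no reading), "vertical_fov" (degrees; the focal length in pixels is half the picture's height over the tangent of half this angle, whatever the lens; pixels are square), "cx", "cy" (the principal point, pixels), "rvec" (rotation vector, rad) and "tvec" (3), from world to camera coordinates, as OpenCV has them; the wrist camera has in their place "tool_from_camera" (4x4, takes a point from camera to tool coordinates, whose origin is the TCP and whose axes are the flange's). Camera axes: x right, y down, z forward; pixel columns grow to the right and rows downward; lengths in mm; the calibration is good to about 2 mm. A picture is of the moment at which its call begins: read the wrist's pose just before it.
- close_job(): hands the job in; it is judged then, once.
The state is a dict: "t": time; "qpos": joint angles; "qvel": joint speeds; "joint_torque": joint torques, N m; "ee_pos": TCP position; "orientation": TCP orientation; "ft_force": force on the tool from outside, world axes, zero at the start; "moment": the same for the moment, N m; "width": finger opening in mm; "grasp_force": force on a finger pad.
Only numpy, scipy, OpenCV 4.12 (cv2) and the standard library are available. Lean on these libraries where they do the work, as an engineer would, in place of code of your own. Each camera call takes 0.05 s, during which the arm holds its last target. There are 200 camera calls.

## Working session

There is one attempt and no reset: what is moved stays moved. The work goes in short steps, Python scripts to look and compute and a tool call to move; the robot and the scene stay as the last step left them, time stands still between calls to the robot, and variables do not carry over. Pictures are saved under pics/ and viewed, at most 10 in all, crops included, and the job is handed in when it is done.

Besides the shell and the picture viewer there is one more tool, called after "Request:" as a command line: name --argument value ..., lists and objects as JSON in quotes. servo_tool: Moves the arm, as the interface text tells. Its arguments: {"type":"object","properties":{"steps":{"type":"array"}},"required":["steps"]}

```bash
mkdir -p pics
cat > h.py <<'E'
import numpy as np, cv2
from scipy.spatial.transform import Rotation as R
from workcell import sensors, imaging
def grab(name):
    o=sensors.get_obs(); d=imaging.get_image(name)
    f=240/np.tan(np.radians(d["vertical_fov"])/2)
    z=d["range_z"]; v,u=np.mgrid[0:480,0:640]
    P=np.stack([(u-d["cx"])/f*z,(v-d["cy"])/f*z,z],-1)
    if name=="wrist":
        T=d["tool_from_camera"]; P=P@T[:3,:3].T+T[:3,3]
        P=P@R.from_rotvec(o["orientation"]).as_matrix().T+o["ee_pos"]
    else:
        M=R.from_rotvec(np.ravel(d["rvec"])).as_matrix(); P=(P-np.ravel(d["tvec"]))@M
    P[z==0]=np.nan
    return d["color"],P,o
E
python3 - <<'E'
from h import *
for n in ("scene","side","wrist"):
    c,P,o=grab(n); cv2.imwrite(f"pics/{n}0.png",c); np.save(f"pics/{n}0.npy",P); 
print(o)
E
```

```text
{'t': 0.1, 'qpos': array([ 1.10802981e+00,  4.23745583e-01,  1.63061454e+00, -1.67002431e-05,
        1.08860892e+00, -1.89769759e-02]), 'qvel': array([ 0.00131623, -0.00023075, -0.00311092,  0.00150292, -0.00210101,
       -0.0006939 ]), 'joint_torque': array([-1.32206340e-03, -5.45615387e+01, -2.74323535e+01,  6.45226892e-02,
        1.87956111e-02,  4.77340279e-06]), 'ee_pos': array([268.09408261, 564.01725134, 221.99081871]), 'orientation': array([-6.91315343e-01, -3.06426344e+00,  2.10494949e-03]), 'ft_force': array([0.77061223, 0.6910967 , 0.01197293]), 'moment': array([-0.00741239, -0.03665532, -0.01703195]), 'grasp_force': 0.0, 'width': 87.72369380995052}
```

View pics/scene0.png

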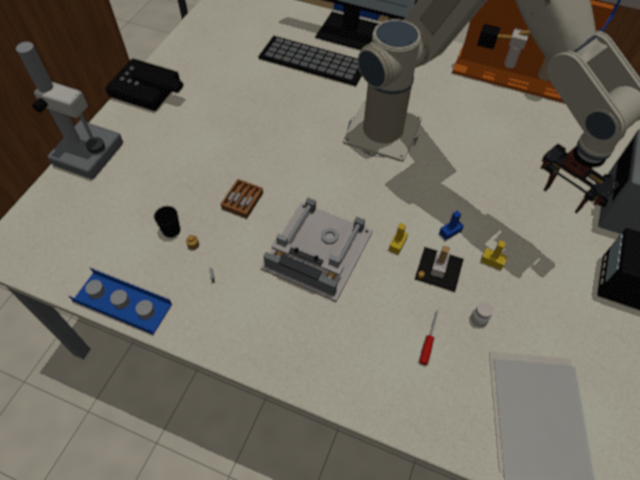

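View pics/side0.png

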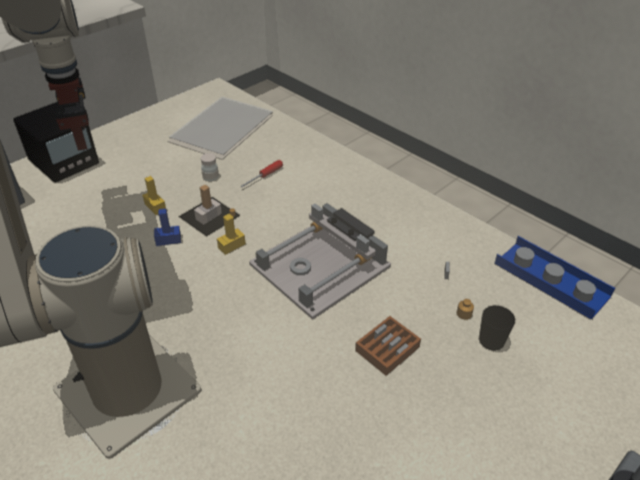

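The scene view shows the frame at about (317,250) and the black mat at (440,268). There are four mallet shapes: yellow (398,238), yellow (495,254), blue (452,224), and one with a pale head and wooden handle on the mat (442,260). The one on the mat fits, because it has a wooden handle, is neither blue nor yellow, and has the brass plug beside it at (421,274). In the side view it is at (207,205).

Run:
```python
from h import *
P=np.load("pics/scene0.npy");Q=np.load("pics/side0.npy")
for u,v in [(442,250),(442,262),(421,274),(452,285),(398,228),(317,225),(329,236),(352,288),(268,262),(369,232)]: print("sc",u,v,P[v,u].round())
for u,v in [(206,188),(207,212),(210,230),(233,211),(300,267),(313,312),(318,211),(382,240),(305,294),(263,256),(229,216)]: print("sd",u,v,Q[v,u].round())
c=cv2.imread("pics/scene0.png")[205:305,375:525]; s=cv2.imread("pics/side0.png")[165:265,135:285]
cv2.imwrite("pics/crop.png",cv2.resize(np.vstack([c,s]),None,fx=3,fy=3,interpolation=cv2.INTER_CUBIC))
```

```text
sc 442 250 [463. 318. 103.]
sc 442 262 [467. 329.  52.]
sc 421 274 [506. 286.  18.]
sc 452 285 [498. 376.   3.]
sc 398 228 [440. 185. 102.]
sc 317 225 [461. -51.  12.]
sc 329 236 [483.  -3.  12.]
sc 352 288 [613. 119.  -1.]
sc 268 262 [ 651. -120.   46.]
sc 369 232 [424. 101.  11.]
sd 206 188 [449. 316. 105.]
sd 207 212 [436. 308.  36.]
sd 210 230 [418. 277.   3.]
sd 233 211 [497. 276.  24.]
sd 300 267 [484.   1.  15.]
sd 313 312 [ 407. -123.   11.]
sd 318 211 [588.  44. 107.]
sd 382 240 [714. -67.   2.]
sd 305 294 [ 401. -103.   61.]
sd 263 256 [416.  56.  60.]
sd 229 216 [426. 193.  97.]
```

View pics/crop.png

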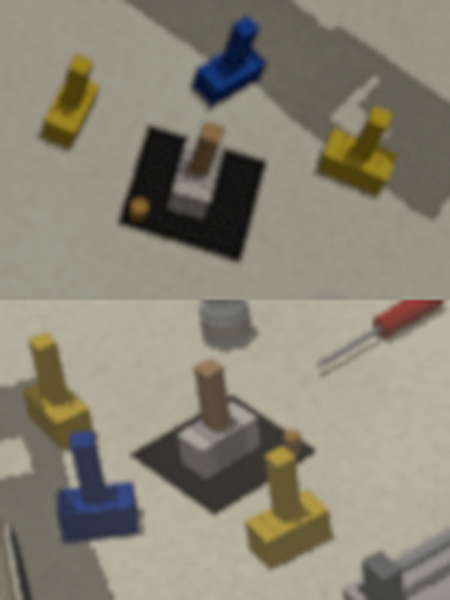

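The crop confirms it: the wooden-handled mallet with the pale head stands on the black mat, with the plug at the corner. Next I bring the wrist camera over it.

Request:
servo_tool --steps '[[[0.02,-0.028,0.015],[0,0,0],1],[[0.02,-0.028,0.015],[0,0,0],1],[[0.02,-0.028,0.015],[0,0,0],1],[[0.02,-0.028,0.015],[0,0,0],1],[[0.02,-0.028,0.015],[0,0,0],1],[[0.02,-0.028,0.01],[0,0,0],1],[[0.02,-0.028,0.01],[0,0,0],1],[[0.02,-0.028,0],[0,0,0],1]]'

```text
t: 0.82
ee_pos: [429.7, 339.5, 319.8]
orientation: [0.691, 3.063, 0.004]
ft_force: [0.2, 0.2, -0.0]
width: 88.0
grasp_force: 0.0
```

Run:
```python
from h import *
c,P,o=grab("wrist"); cv2.imwrite("pics/w1.png",c); np.save("pics/w1.npy",P)
M=R.from_rotvec(o["orientation"]).as_matrix(); print(o["t"],o["ee_pos"],M.round(3))
```

```text
0.8167 [429.7216521  339.52604209 319.76436144] [[-0.903  0.429  0.003]
 [ 0.429  0.903  0.002]
 [-0.001  0.003 -1.   ]]
```

View pics/w1.png

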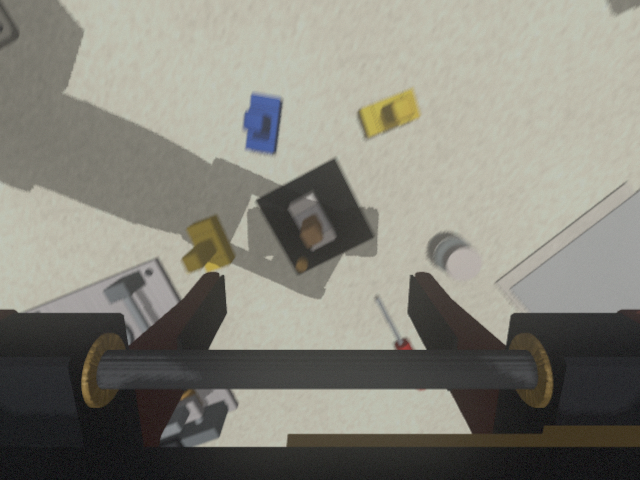

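The wrist view shows the mat centred at about (315,217), the mallet handle at (312,232), its head at (310,215) and the plug at (302,265). I now fit the poses.

```bash
cat >> h.py <<'E'
def rect(P,mask):
    q=P[mask][:,:2].astype(np.float32); (c,s,a)=cv2.minAreaRect(q); return np.round(c,1),np.round(s,1),round(a,1),len(q)
E
python3 - <<'E'
from h import *
P=np.load("pics/w1.npy"); c=cv2.imread("pics/w1.png")
z=P[...,2]; near=np.hypot(P[...,0]-455,P[...,1]-318)<95
roi=np.zeros(z.shape,bool); roi[155:280,250:380]=1
near&=roi
print("top",rect(P,near&(z>96)),np.nanmedian(z[near&(z>96)]))
m=(near&(z>30)&(z<44)); print("head",rect(P,m),np.nanmedian(z[m]))
m=near&(c.max(2)<60)&(z<12);print("mat",rect(P,m),np.nanmedian(z[m]))
m=near&(z>15)&(z<25)&(np.indices(z.shape)[0]>250);print("plug",rect(P,m))
S=np.load("pics/side0.npy");C=np.load("pics/scene0.npy")
for n,Q in (("side",S),("scene",C)):
  z=Q[...,2];m=(z>98)&(z<113)&(Q[...,0]>480)&(Q[...,0]<720)&(abs(Q[...,1])<180)
  for s in (1,-1): 
    k=m&((Q[...,1]+20)*s>0)
    if k.any(): print(n,s,rect(Q,k),np.nanmedian(Q[k],0).round(1))
  m=(z>9)&(z<18)&(abs(Q[...,0]-540)<220)&(abs(Q[...,1])<180); print("base",rect(Q,m))
E
```

```text
top (array([453.7, 323.9]), array([20.1, 20. ]), 2.7, 344) 103.22189917295228
head (array([454.1, 323.7]), array([64.5, 34.2]), 3.2, 903) 37.685912771109486
mat (array([459.2, 323.9]), array([115.4, 113.7]), 2.2, 3741) 3.7631178904075
plug (array([504.8, 283.8]), array([14.7, 14.8]), 64.3, 116)
side 1 (array([596.8,  56.4]), array([30.9, 19.4]), 87.5, 74) [593.2  55.  104.8]
side -1 (array([ 588.9, -103.9]), array([33.2, 17.6]), 83.0, 84) [ 586.5 -104.4  106. ]
base (array([521.1,  15.8]), array([260.3, 332.8]), 1.1, 4883)
scene 1 (array([605.8,  41.5]), array([19. , 63.4]), 7.9, 66) [605.1  57.2 105.9]
scene -1 (array([600.8, -81. ]), array([74.5, 18.8]), 80.3, 60) [ 598.1 -101.5  105.9]
base (array([539.4,  -3.3]), array([357., 262.]), 86.9, 2849)
```

Request:
servo_tool --steps '[[[0.02,-0.036,0.005],[0,0,3.5],1],[[0.02,-0.036,0.005],[0,0,3.5],1],[[0.02,-0.036,0.005],[0,0,3.5],1],[[0.02,-0.036,0.005],[0,0,3.5],1],[[0.02,-0.036,0.005],[0,0,3.5],1],[[0.02,-0.036,0.005],[0,0,3.5],1],[[0.02,-0.036,0.005],[0,0,3.5],1],[[0.02,-0.036,0.005],[0,0,3.9],1]]'

```text
t: 1.53
ee_pos: [588.7, 50.7, 357.7]
orientation: [0.086, -3.14, -0.0]
ft_force: [0.6, 0.5, 0.1]
width: 87.8
grasp_force: 0.0
```

Request:
servo_tool --steps '[[[0.015,-0.01,0],[0,0,0],1],[[0.015,-0.01,0],[0,0,0],1],[[0.015,-0.01,0],[0,0,0],1],[[0.015,-0.01,0],[0,0,0],1],[[0.015,-0.01,0],[0,0,0],1],[[0,0,0],[0,0,0],1],[[0,0,0],[0,0,0],1],[[0,0,0],[0,0,0],1]]'

```text
t: 2.2
ee_pos: [662.6, 2.9, 357.1]
orientation: [0.081, -3.139, -0.0]
ft_force: [0.8, 0.2, 0.3]
width: 87.9
grasp_force: 0.0
```

Run:
```python
from h import *
c,P,o=grab("wrist"); cv2.imwrite("pics/w2.png",c); np.save("pics/w2.npy",P)
M=R.from_rotvec(o["orientation"]).as_matrix(); print(o["t"],o["ee_pos"],M.round(3),P[240,320])
```

```text
2.2 [662.62724381   2.92537009 357.13448341] [[-0.999 -0.052 -0.001]
 [-0.052  0.999  0.   ]
 [ 0.001  0.    -1.   ]] [735.11669968  11.03793409   1.34781199]
```

View pics/w2.png

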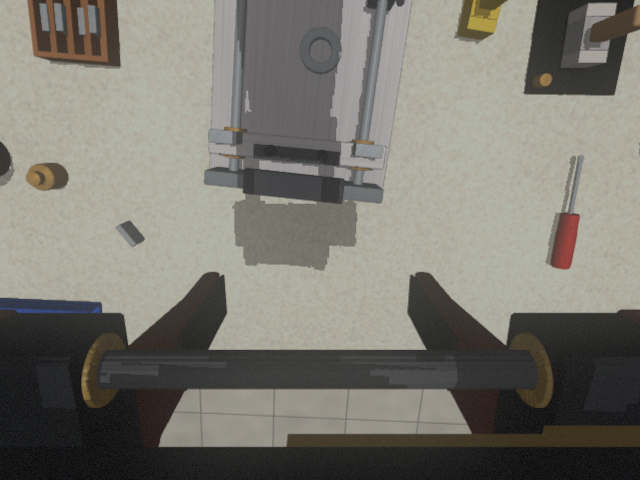

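The wrist view shows the crosshead lugs at (225,135) and (370,148), the stop plate at about (295,185), and the rods above them. I now fit the frame and lugs.

Run:
```python
from h import *
P=np.load("pics/w2.npy"); z=P[...,2]
roi=np.zeros(z.shape,bool); roi[0:210,195:415]=1
for n,a,b in (("lug",103,113),("jaw",80,88),("plate72",69,75)):
    m=(roi&(z>a)&(z<b)).astype(np.uint8); k,l,st,_=cv2.connectedComponentsWithStats(m)
    for i in range(1,k):
        if st[i,4]>60: print(n,rect(P,l==i),st[i,:4],np.nanmedian(z[l==i]).round(1))
# rods top ridge z 48..52
m=(roi&(z>46.5)&(z<53)).astype(np.uint8);k,l,st,_=cv2.connectedComponentsWithStats(m)
for i in range(1,k):
    if st[i,4]>150:
        q=P[l==i][:,:2].astype(np.float32); v=cv2.fitLine(q,cv2.DIST_HUBER,0,.01,.01).ravel(); print("rod",np.degrees(np.arctan2(v[1],v[0])),v[2:],st[i])
m=roi&(z>10)&(z<18);print("base",rect(P,m))
```

```text
lug (array([ 595. , -103.3]), array([29.7, 14. ]), 87.7, 375) [209 129  29  16] 107.7
lug (array([601.6,  55.9]), array([29.9, 13.9]), 87.4, 361) [354 143  29  16] 107.5
jaw (array([611.3, -24.5]), array([100.1,  16. ]), 87.6, 974) [253 144  87  22] 84.7
jaw (array([648. , -26.6]), array([120.2,  30.3]), 86.7, 2528) [243 169 102  35] 83.6
plate72 (array([605.3, -24.2]), array([210.1,  27.9]), 87.6, 1527) [208 132 178  38] 74.2
plate72 (array([ 645.1, -112.3]), array([47.1, 18.1]), 86.7, 580) [204 170  40  19] 71.7
plate72 (array([654.9,  58.2]), array([48.6, 18.2]), 87.1, 569) [342 185  41  19] 71.5
rod -3.338346 [511.46967 -98.0696 ] [ 231    0   16  129 1223]
rod -3.4176364 [509.78555  60.94279] [ 359    0   37  141 1312]
base (array([531.4, -20.2]), array([240.4, 229.9]), 86.7, 23735)
```

Request:
servo_tool --steps '[[[-0.021,0.032,-0.01],[0,0,0],1],[[-0.021,0.032,-0.01],[0,0,0],1],[[-0.021,0.032,-0.01],[0,0,0],1],[[-0.021,0.032,-0.01],[0,0,0],1],[[-0.021,0.032,-0.01],[0,0,0],1],[[-0.021,0.032,-0.01],[0,0,0],1],[[-0.021,0.032,-0.01],[0,0,0],1],[[-0.021,0.032,-0.01],[0,0,0],1]]'

```text
t: 2.92
ee_pos: [493.1, 260.0, 277.8]
orientation: [-0.082, 3.14, 0.001]
ft_force: [0.5, 0.8, -0.1]
width: 87.7
grasp_force: 0.0
```

Request:
servo_tool --steps '[[[-0.021,0.032,-0.01],[0,0,0],1],[[-0.0203,0.0335,-0.01],[0,0,0],1],[[0,0,-0.03],[0,0,0],1],[[0,0,-0.03],[0,0,0],1],[[0,0,-0.02],[0,0,0],1],[[0,0,-0.02],[0,0,0],1],[[0,0,0],[0,0,0],1],[[0,0,0],[0,0,0],1]]'

```text
t: 3.58
ee_pos: [452.9, 323.8, 157.5]
orientation: [0.083, -3.139, 0.002]
ft_force: [0.5, 0.2, 0.9]
width: 87.8
grasp_force: 0.0
```

Request:
servo_tool --steps '[[[0.001,0,-0.025],[0,0,0],0.6],[[0,0,-0.025],[0,0,0],0.6],[[0,0,-0.025],[0,0,0],0.6],[[0,0,-0.02],[0,0,0],0.6],[[0,0,-0.012],[0,0,0],0.6],[[0,0,-0.007],[0,0,0],0.6],[[0,0,0],[0,0,0],0.6],[[0,0,0],[0,0,0],0.6]]'

```text
t: 4.25
ee_pos: [455.7, 324.4, 44.7]
orientation: [-0.081, 3.139, 0.001]
ft_force: [-0.5, 0.3, 0.3]
width: 70.3
grasp_force: 0.0
```

Request:
servo_tool --steps '[[[0,0,0],[0,0,0],-1],[[0,0,0],[0,0,0],-1],[[0,0,0],[0,0,0],-1],[[0,0,0],[0,0,0],-1],[[0,0,0],[0,0,0],-1],[[0,0,0],[0,0,0],-1],[[0,0,0],[0,0,0],-1],[[0,0,0],[0,0,0],-1]]'

```text
t: 4.92
ee_pos: [455.1, 324.0, 43.7]
orientation: [-0.081, 3.14, 0.0]
ft_force: [0.7, -0.2, 2.1]
width: 20.1
grasp_force: 1.4
```

Request:
servo_tool --steps '[[[0,0,0],[0,0,0],-1],[[0,0,0],[0,0,0],-1],[[0,0,0.01],[0,0,0],-1],[[0,0,0.027],[0,0,0],-1],[[0,0,0.027],[0,0,0],-1],[[0,0,0.027],[0,0,0],-1],[[0,0,0.027],[0,0,0],-1],[[0,0,0.027],[0,0,0],-1]]'

```text
t: 5.58
ee_pos: [454.5, 323.6, 190.3]
orientation: [0.081, -3.14, 0.001]
ft_force: [0.3, 0.1, -2.9]
width: 19.7
grasp_force: 30.0
```

Request:
servo_tool --steps '[[[0.012,-0.033,0],[0,0,-0.8],-1],[[0.012,-0.033,0],[0,0,-0.8],-1],[[0.012,-0.033,0],[0,0,-0.8],-1],[[0.012,-0.033,0],[0,0,-0.8],-1],[[0.012,-0.033,0],[0,0,-0.8],-1],[[0.012,-0.033,0],[0,0,-0.8],-1],[[0.012,-0.033,0],[0,0,-0.8],-1],[[0.012,-0.033,0],[0,0,-0.7],-1]]'

```text
t: 6.25
ee_pos: [550.9, 58.2, 189.1]
orientation: [-0.092, -3.14, 0.0]
ft_force: [0.9, 0.3, -3.3]
width: 19.6
grasp_force: 30.0
```

Request:
servo_tool --steps '[[[0,0,0],[0,0,0],-1],[[0,0,-0.02],[0,0,0],-1],[[0,0,-0.02],[0,0,0],-1],[[0,0,-0.02],[0,0,0],-1],[[0,0,-0.01],[0,0,0],-1],[[0,0,0],[0,0,0],-1],[[0,0,0],[0,0,0],-1],[[0,0,0],[0,0,0],-1]]'

```text
t: 6.92
ee_pos: [551.7, 60.2, 119.7]
orientation: [0.091, 3.139, 0.0]
ft_force: [-0.3, -0.2, -2.6]
width: 19.7
grasp_force: 30.0
```

```bash
cat > st.py <<'E'
from h import *
a=np.radians(-3.3); o=sensors.get_obs(); M=R.from_rotvec(o["orientation"]).as_matrix()
F=np.array([[np.cos(a),np.sin(a)],[-np.sin(a),np.cos(a)]])
print(o["t"],"u,w",(F@o["ee_pos"][:2]).round(2),"z",o["ee_pos"][2].round(2),"yaw",np.degrees(np.arctan2(-M[0,1],M[1,1])).round(2),"f",o["ft_force"].round(2),"f_u",(F@o["ft_force"][:2]).round(2),o["width"],o["grasp_force"])
E
python3 st.py; python3 -c "
from h import *
c,P,o=grab('side'); cv2.imwrite('pics/s1.png',cv2.resize(c[130:330,130:400],None,fx=2.9,fy=2.9))
z=P[...,2]"
```

```text
6.9167 u,w [547.32  91.88] z 119.72 yaw -3.31 f [-0.31 -0.19 -2.63] f_u [-0.3  -0.21] 19.681913199953847 29.99908447265625
```

View pics/s1.png

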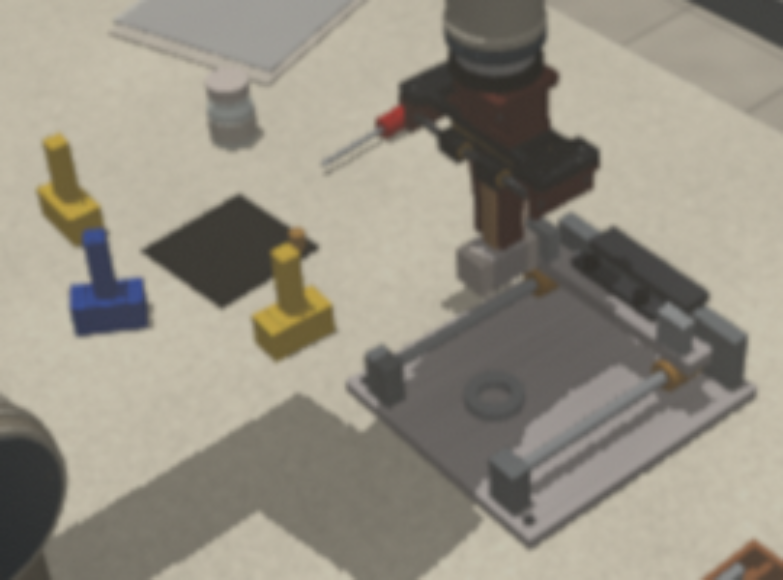

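The side view shows the mallet upright in the grip, its head in front of the left lug (crop px (500,265) and (545,240)) and nothing else disturbed. Approaching the left lug.

Request:
servo_tool --steps '[[[0.0015,-0.001,-0.001],[0,0,0],-1],[[0.0015,0,-0.001],[0,0,0],-1],[[0.0015,0,0],[0,0,0],-1],[[0.0015,0,0],[0,0,0],-1],[[0.0015,0,0],[0,0,0],-1],[[0.0015,0,0],[0,0,0],-1],[[0,0,0],[0,0,0],-1],[[0,0,0],[0,0,0],-1]]'

```text
t: 7.63
ee_pos: [560.1, 58.9, 116.6]
orientation: [-0.091, -3.14, 0.0]
ft_force: [-1.5, -0.0, -3.1]
width: 19.8
grasp_force: 30.0
```

Request:
servo_tool --steps '[[[0.0005,0,0],[0,0,0],-1],[[0.0005,0,0],[0,0,0],-1],[[0.0005,0,0],[0,0,0],-1],[[0.0005,0,0],[0,0,0],-1],[[0.0005,0,0],[0,0,0],-1],[[0.0005,0,0],[0,0,0],-1],[[0,0,0],[0,0,0],-1],[[0,0,0],[0,0,0],-1]]'

```text
t: 8.3
ee_pos: [563.0, 58.9, 116.7]
orientation: [-0.091, -3.14, 0.0]
ft_force: [-0.6, 0.1, -2.4]
width: 20.2
grasp_force: 30.0
```

```bash
python3 st.py
```

```text
8.3 u,w [558.7   91.26] z 116.65 yaw -3.33 f [-0.6   0.07 -2.37] f_u [-0.6   0.03] 20.167614081784034 29.998953938484192
```

Request:
servo_tool --steps '[[[0.0005,0,0],[0,0,0],-1],[[0.0005,0,0],[0,0,0],-1],[[0.0005,0,0],[0,0,0],-1],[[0.0005,0,0],[0,0,0],-1],[[0,0,0],[0,0,0],-1],[[0,0,0],[0,0,0],-1],[[0,0,0],[0,0,0],-1],[[0,0,0],[0,0,0],-1]]'

```text
t: 8.97
ee_pos: [563.7, 58.9, 116.4]
orientation: [-0.091, -3.138, 0.0]
ft_force: [-5.7, 0.5, -0.3]
width: 19.6
grasp_force: 30.0
```

```bash
python3 st.py
```

```text
8.9667 u,w [559.4   91.28] z 116.39 yaw -3.32 f [-5.68  0.51 -0.3 ] f_u [-5.7   0.18] 19.55716010895379 29.998522996902466
```

Request:
servo_tool --steps '[[[0.0005,0,0],[0,0,0],-1],[[0.0005,0,0],[0,0,0],-1],[[0.0005,0,0],[0,0,0],-1],[[0.0005,0,0],[0,0,0],-1],[[0.0005,0,0],[0,0,0],-1],[[0,0,0],[0,0,0],-1],[[0,0,0],[0,0,0],-1],[[0,0,0],[0,0,0],-1]]'

```text
t: 9.63
ee_pos: [564.4, 58.9, 116.0]
orientation: [-0.091, -3.134, 0.001]
ft_force: [-9.5, 0.4, 2.9]
width: 20.2
grasp_force: 30.0
```

```bash
python3 st.py
```

```text
9.6333 u,w [560.09  91.3 ] z 116.02 yaw -3.32 f [-9.53  0.41  2.85] f_u [-9.54 -0.14] 20.231417736184994 29.99740093946457
```

Request:
servo_tool --steps '[[[0.0003,0,0.0006],[0,0,0],-1],[[0.0003,0,0.0006],[0,0,0],-1],[[0.0003,0,0.0003],[0,0,0],-1],[[0.0003,0,0],[0,0,0],-1],[[0.0003,0,0],[0,0,0],-1],[[0,0,0],[0,0,0],-1],[[0,0,0],[0,0,0],-1],[[0,0,0],[0,0,0],-1]]'

```text
t: 10.3
ee_pos: [564.7, 58.9, 116.4]
orientation: [-0.091, -3.131, 0.001]
ft_force: [-10.2, 1.5, -3.6]
width: 19.8
grasp_force: 30.0
```

```bash
python3 st.py
```

```text
10.3 u,w [560.35  91.3 ] z 116.38 yaw -3.32 f [-10.22   1.52  -3.62] f_u [-10.29   0.93] 19.830931159619418 29.997772872447968
```

Request:
servo_tool --steps '[[[0.0004,0,0.0001],[0,0,0],-1],[[0.0004,0,0.0001],[0,0,0],-1],[[0.0004,0,0.0001],[0,0,0],-1],[[0.0004,0,0],[0,0,0],-1],[[0.0004,0,0],[0,0,0],-1],[[0,0,0],[0,0,0],-1],[[0,0,0],[0,0,0],-1],[[0,0,0],[0,0,0],-1]]'

```text
t: 10.97
ee_pos: [566.3, 58.9, 116.4]
orientation: [-0.091, -3.13, 0.001]
ft_force: [-9.8, 1.5, -4.2]
width: 19.6
grasp_force: 30.0
```

```bash
python3 st.py
```

```text
10.9667 u,w [561.95  91.42] z 116.43 yaw -3.32 f [-9.76  1.5  -4.18] f_u [-9.83  0.93] 19.631376930234218 29.997788965702057
```

Request:
servo_tool --steps '[[[0.0005,0,0.0001],[0,0,0],-1],[[0.0005,-0.0001,0],[0,0,0],-1],[[0.0005,0,0],[0,0,0],-1],[[0.0005,0,0],[0,0,0],-1],[[0.0005,-0.0001,0],[0,0,0],-1],[[0.0003,0,0],[0,0,0],-1],[[0,0,0],[0,0,0],-1],[[0,0,0],[0,0,0],-1]]'

```text
t: 11.63
ee_pos: [568.8, 59.0, 116.7]
orientation: [-0.092, -3.13, 0.0]
ft_force: [-11.2, 2.2, -2.7]
width: 19.9
grasp_force: 30.0
```

```bash
python3 st.py
cat > lug.py <<'E'
from h import *
a=np.radians(-3.3);F=np.array([[np.cos(a),np.sin(a)],[-np.sin(a),np.cos(a)]])
for cam in ("side","scene"):
    c,P,o=grab(cam); Q=P.copy(); Q[...,:2]=P[...,:2]@F.T
    z=Q[...,2];u=Q[...,0];w=Q[...,1]
    for n,wc in (("L",90.4),("R",-68.7)):
        m=(z>98)&(z<112)&(abs(w-wc)<14)&(u>575)&(u<640); k=(z>68)&(z<74)&(abs(w-wc)<14)&(u>630)&(u<670)
        print(cam,n,m.sum(),np.nanpercentile(u[m],[5,50,95]).round(1),k.sum(),np.nanpercentile(u[k],[5,50,95]).round(1))
E
python3 lug.py
```

```text
11.6333 u,w [564.51  91.63] z 116.68 yaw -3.36 f [-11.16   2.19  -2.69] f_u [-11.26   1.54] 19.9359342019562 29.999921321868896
side L 41 [581.1 596.3 602.5] 35 [634.7 642.2 651.9]
side R 71 [586.7 591.  600.2] 50 [634.4 643.2 652.9]
scene L 116 [577.9 595.2 608.8] 47 [643.7 652.1 661.3]
scene R 56 [594.4 602.6 608.8] 40 [644.4 651.5 659.8]
```

Request:
servo_tool --steps '[[[-0.01,0.0006,0],[0,0,0],-1],[[-0.0016,-0.0275,0],[0,0,0],-1],[[-0.0018,-0.032,0],[0,0,0],-1],[[-0.0018,-0.032,0],[0,0,0],-1],[[-0.0018,-0.032,0],[0,0,0],-1],[[-0.0018,-0.032,0],[0,0,0],-1],[[-0.0003,-0.0047,0],[0,0,0],-1],[[0,0,0],[0,0,0],-1]]'

```text
t: 12.4
ee_pos: [555.2, -102.9, 118.9]
orientation: [0.096, 3.138, -0.001]
ft_force: [-0.1, -0.4, -3.7]
width: 19.6
grasp_force: 30.0
```

```bash
python3 st.py
```

```text
12.4 u,w [560.22 -70.73] z 118.89 yaw -3.51 f [-0.13 -0.38 -3.65] f_u [-0.11 -0.39] 19.558539635680585 29.99973177909851
```

Request:
servo_tool --steps '[[[0.001,0.001,0],[0,0,0.1],-1],[[0.001,0,0],[0,0,0.1],-1],[[0.001,0,0.0002],[0,0,0],-1],[[0.001,0,0.0002],[0,0,0],-1],[[0.001,0,0.0002],[0,0,0],-1],[[0.001,0,0.0002],[0,0,0],-1],[[0,0,0],[0,0,0],-1],[[0,0,0],[0,0,0],-1]]'

```text
t: 13.07
ee_pos: [558.3, -98.7, 118.9]
orientation: [-0.084, -3.135, -0.001]
ft_force: [-8.7, 0.7, 2.3]
width: 20.3
grasp_force: 30.0
```

```bash
python3 st.py
```

```text
13.0667 u,w [563.05 -66.38] z 118.87 yaw -3.07 f [-8.69  0.69  2.31] f_u [-8.72  0.19] 20.306379083299426 29.999466240406036
```

Request:
servo_tool --steps '[[[0.0005,-0.0005,0.0005],[0,0,-0.1],-1],[[0.0005,-0.0005,0.0005],[0,0,0],-1],[[0.0005,0,0.0002],[0,0,0],-1],[[0.0005,0,0],[0,0,0],-1],[[0.0005,0,0],[0,0,0],-1],[[0,0,0],[0,0,0],-1],[[0,0,0],[0,0,0],-1],[[0,0,0],[0,0,0],-1]]'

```text
t: 13.73
ee_pos: [559.3, -98.9, 119.2]
orientation: [-0.087, -3.132, -0.003]
ft_force: [-9.5, 2.5, -1.4]
width: 19.9
grasp_force: 30.0
```

```bash
python3 st.py
```

```text
13.7333 u,w [564.07 -66.59] z 119.17 yaw -3.18 f [-9.52  2.53 -1.38] f_u [-9.65  1.97] 19.89911566878811 29.9999338388443
```

Request:
servo_tool --steps '[[[0.0005,-0.0003,0],[0,0,0],-1],[[0.0005,-0.0003,0],[0,0,0],-1],[[0.0005,0,0],[0,0,0],-1],[[0.0005,0,0],[0,0,0],-1],[[0.0005,0,0],[0,0,0],-1],[[0.0003,0,0],[0,0,0],-1],[[0,0,0],[0,0,0],-1],[[0,0,0],[0,0,0],-1]]'

```text
t: 14.4
ee_pos: [561.6, -99.4, 119.2]
orientation: [-0.086, -3.131, -0.003]
ft_force: [-11.2, 3.8, 0.3]
width: 19.6
grasp_force: 30.0
```

```bash
python3 st.py
```

```text
14.4 u,w [566.4  -66.89] z 119.19 yaw -3.14 f [-11.21   3.84   0.29] f_u [-11.41   3.19] 19.63118390534907 29.998200237751007
```

Request:
servo_tool --steps '[[[-0.01,0.0006,-0.001],[0,0,-0.1],-1],[[0.0016,0.0275,0],[0,0,0],-1],[[0.0018,0.032,0],[0,0,0],-1],[[0.0018,0.032,0],[0,0,0],-1],[[0.0018,0.032,0],[0,0,0],-1],[[0.0016,0.027,0],[0,0,0],-1],[[0.0004,0.007,0],[0,0,0],-1],[[0,0,0],[0,0,0],-1]]'

```text
t: 15.07
ee_pos: [565.4, 59.0, 119.7]
orientation: [0.085, 3.139, 0.0]
ft_force: [0.0, -0.1, -3.3]
width: 19.6
grasp_force: 30.0
```

Request:
servo_tool --steps '[[[0,0,0],[0,0,0],-1],[[0.001,0,0],[0,0,0],-1],[[0.001,0,0.0002],[0,0,0],-1],[[0.001,0,0.0002],[0,0,0],-1],[[0.001,0,0.0002],[0,0,0],-1],[[0.001,0,0.0002],[0,0,0],-1],[[0,0,0.0002],[0,0,0],-1],[[0,0,0],[0,0,0],-1]]'

```text
t: 15.73
ee_pos: [568.0, 55.6, 119.9]
orientation: [-0.092, -3.136, 0.002]
ft_force: [-6.4, -2.4, -0.0]
width: 19.6
grasp_force: 30.0
```

```bash
python3 st.py
```

```text
15.7333 u,w [563.83  88.16] z 119.95 yaw -3.37 f [-6.39 -2.37 -0.05] f_u [-6.24 -2.74] 19.61733631901723 29.999568164348602
```

Request:
servo_tool --steps '[[[0.0006,0.0004,0.0001],[0,0,0],-1],[[0.0006,0.0004,0.0001],[0,0,0],-1],[[0.0006,0.0004,0.0001],[0,0,0],-1],[[0.0006,0,0.0001],[0,0,0],-1],[[0.0006,0,0],[0,0,0],-1],[[0.0006,0,0],[0,0,0],-1],[[0,0,0],[0,0,0],-1],[[0,0,0],[0,0,0],-1]]'

```text
t: 16.4
ee_pos: [569.8, 56.4, 119.8]
orientation: [-0.092, -3.132, 0.003]
ft_force: [-10.1, -4.2, -0.2]
width: 19.8
grasp_force: 30.0
```

```bash
python3 st.py
```

```text
16.4 u,w [565.61  89.09] z 119.79 yaw -3.36 f [-10.14  -4.17  -0.16] f_u [-9.88 -4.74] 19.827795568401342 29.999603033065796
```

Request:
servo_tool --steps '[[[0.0006,-0.0004,0],[0,0,0],-1],[[0.0006,-0.0004,0],[0,0,0],-1],[[0.0006,-0.0002,0],[0,0,0],-1],[[0.0006,0,0],[0,0,0],-1],[[0.0006,0,0],[0,0,0],-1],[[0.0002,0,0],[0,0,0],-1],[[0,0,0],[0,0,0],-1],[[0,0,0],[0,0,0],-1]]'

```text
t: 17.07
ee_pos: [572.5, 56.4, 119.8]
orientation: [-0.093, -3.131, 0.001]
ft_force: [-11.5, 1.2, 2.0]
width: 19.8
grasp_force: 30.0
```

```bash
python3 st.py
```

```text
17.0667 u,w [568.28  89.22] z 119.82 yaw -3.4 f [-11.54   1.2    1.96] f_u [-11.59   0.54] 19.7563187224517 29.998639225959778
```

Request:
servo_tool --steps '[[[-0.01,0.0006,-0.001],[0,0,0],-1],[[-0.0016,-0.0275,0],[0,0,0],-1],[[-0.0018,-0.032,0],[0,0,0],-1],[[-0.0018,-0.032,0],[0,0,0],-1],[[-0.0018,-0.032,0],[0,0,0],-1],[[-0.0016,-0.027,0],[0,0,0],-1],[[-0.0005,-0.008,0],[0,0,0],-1],[[0,0,0],[0,0,0],-1]]'

```text
t: 17.73
ee_pos: [557.9, -103.4, 120.2]
orientation: [0.097, 3.139, -0.001]
ft_force: [0.3, -0.4, -1.9]
width: 20.1
grasp_force: 30.0
```

Request:
servo_tool --steps '[[[0,0,0],[0,0,0],-1],[[0.001,0,0],[0,0,0],-1],[[0.001,0,0.0002],[0,0,0],-1],[[0.001,0,0.0002],[0,0,0],-1],[[0.001,0,0.0002],[0,0,0],-1],[[0.001,0,0.0002],[0,0,0],-1],[[0.001,0,0.0002],[0,0,0],-1],[[0,0,0],[0,0,0],-1]]'

```text
t: 18.4
ee_pos: [561.3, -100.0, 120.5]
orientation: [-0.09, -3.135, -0.002]
ft_force: [-7.6, 1.9, 2.7]
width: 19.5
grasp_force: 30.0
```

```bash
python3 st.py
```

```text
18.4 u,w [566.08 -67.48] z 120.5 yaw -3.29 f [-7.62  1.86  2.66] f_u [-7.71  1.42] 19.52559211485044 29.99963343143463
```

Request:
servo_tool --steps '[[[0.0006,-0.0001,0.0003],[0,0,0],-1],[[0.0006,-0.0001,0.0003],[0,0,0],-1],[[0.0006,-0.0001,0],[0,0,0],-1],[[0.0006,-0.0001,0],[0,0,0],-1],[[0.0006,0,0],[0,0,0],-1],[[0.0006,0,0],[0,0,0],-1],[[0.0004,0,0],[0,0,0],-1],[[0,0,0],[0,0,0],-1]]'

```text
t: 19.07
ee_pos: [564.0, -100.3, 120.7]
orientation: [-0.089, -3.132, -0.002]
ft_force: [-11.0, 1.9, 3.3]
width: 20.0
grasp_force: 30.0
```

Request:
servo_tool --steps '[[[0.0003,0,0],[0,0,0],-1],[[0.0003,0,0],[0,0,0],-1],[[0.0003,0,0],[0,0,0],-1],[[0.0003,0,0],[0,0,0],-1],[[0,0,0],[0,0,0],-1],[[0,0,0],[0,0,0],-1],[[0,0,0],[0,0,0],-1],[[0,0,0],[0,0,0],-1]]'

```text
t: 19.73
ee_pos: [564.9, -100.5, 120.6]
orientation: [-0.089, -3.132, -0.001]
ft_force: [-11.9, 1.0, 2.8]
width: 19.6
grasp_force: 30.0
```

```bash
python3 st.py
```

```text
19.7333 u,w [569.76 -67.77] z 120.64 yaw -3.26 f [-11.88   1.01   2.81] f_u [-11.91   0.33] 19.576564269608824 29.997366964817047
```

Request:
servo_tool --steps '[[[-0.009,0.0006,-0.0012],[0,0,0],-1],[[0.0016,0.0275,0],[0,0,0],-1],[[0.0018,0.032,0],[0,0,0],-1],[[0.0018,0.032,0],[0,0,0],-1],[[0.0018,0.032,0],[0,0,0],-1],[[0.0016,0.027,0],[0,0,0],-1],[[0.0005,0.008,0],[0,0,0],-1],[[0,0,0],[0,0,0],-1]]'

```text
t: 20.4
ee_pos: [569.4, 59.9, 120.5]
orientation: [0.086, 3.139, 0.001]
ft_force: [0.2, 0.0, -2.7]
width: 19.9
grasp_force: 30.0
```

Request:
servo_tool --steps '[[[0,0,0],[0,0,0],-1],[[0.001,0,0],[0,0,0],-1],[[0.001,0,0.0002],[0,0,0],-1],[[0.001,0,0.0002],[0,0,0],-1],[[0.001,0,0.0002],[0,0,0],-1],[[0.001,0,0.0002],[0,0,0],-1],[[0.0005,0,0.0002],[0,0,0],-1],[[0,0,0],[0,0,0],-1]]'

```text
t: 21.07
ee_pos: [572.1, 56.5, 120.7]
orientation: [-0.092, -3.135, 0.002]
ft_force: [-6.8, -1.9, 1.0]
width: 19.7
grasp_force: 30.0
```

```bash
python3 st.py
```

```text
21.0667 u,w [567.86  89.35] z 120.74 yaw -3.36 f [-6.83 -1.94  1.02] f_u [-6.71 -2.33] 19.7074526931279 29.998982548713684
```

Request:
servo_tool --steps '[[[0.0006,0,0.0002],[0,0,0],-1],[[0.0006,0,0.0002],[0,0,0],-1],[[0.0006,0,0],[0,0,0],-1],[[0.0006,0,0],[0,0,0],-1],[[0.0006,0,0],[0,0,0],-1],[[0.0006,0,0],[0,0,0],-1],[[0.0006,0,0],[0,0,0],-1],[[0,0,0],[0,0,0],-1]]'

```text
t: 21.73
ee_pos: [574.9, 56.6, 120.9]
orientation: [-0.093, -3.132, 0.002]
ft_force: [-10.6, -2.0, 3.1]
width: 19.6
grasp_force: 30.0
```

Request:
servo_tool --steps '[[[0.0004,0,0],[0,0,0],-1],[[0.0004,0,0],[0,0,0],-1],[[0.0004,0,0],[0,0,0],-1],[[0.0004,0,0],[0,0,0],-1],[[0,0,0],[0,0,0],-1],[[0,0,0],[0,0,0],-1],[[0,0,0],[0,0,0],-1],[[0,0,0],[0,0,0],-1]]'

```text
t: 22.4
ee_pos: [576.2, 56.7, 120.8]
orientation: [-0.093, -3.131, 0.002]
ft_force: [-11.5, -1.1, 3.7]
width: 19.8
grasp_force: 30.0
```

```bash
python3 st.py
```

```text
22.4 u,w [572.02  89.74] z 120.84 yaw -3.39 f [-11.51  -1.09   3.7 ] f_u [-11.43  -1.75] 19.812681558645437 29.99916046857834
```

Request:
servo_tool --steps '[[[-0.01,0.0006,-0.001],[0,0,0],-1],[[-0.0016,-0.0275,0],[0,0,0],-1],[[-0.0018,-0.032,0],[0,0,0],-1],[[-0.0018,-0.032,0],[0,0,0],-1],[[-0.0018,-0.032,0],[0,0,0],-1],[[-0.0016,-0.027,0],[0,0,0],-1],[[-0.0005,-0.0085,0],[0,0,0],-1],[[0,0,0],[0,0,0],-1]]'

```text
t: 23.07
ee_pos: [561.4, -103.0, 121.0]
orientation: [0.097, 3.139, -0.001]
ft_force: [0.5, 0.2, -2.7]
width: 19.9
grasp_force: 30.0
```

Request:
servo_tool --steps '[[[0,0,0],[0,0,0],-1],[[0.001,0,0],[0,0,0],-1],[[0.001,0,0.0002],[0,0,0],-1],[[0.001,0,0.0002],[0,0,0],-1],[[0.001,0,0.0002],[0,0,0],-1],[[0.001,0,0.0002],[0,0,0],-1],[[0.001,0,0.0002],[0,0,0],-1],[[0,0,0],[0,0,0],-1]]'

```text
t: 23.73
ee_pos: [564.7, -99.6, 121.2]
orientation: [-0.09, -3.134, -0.002]
ft_force: [-8.7, 1.5, 3.2]
width: 19.6
grasp_force: 30.0
```

Request:
servo_tool --steps '[[[0.0006,-0.0001,0.0003],[0,0,0],-1],[[0.0006,-0.0001,0.0002],[0,0,0],-1],[[0.0006,-0.0001,0],[0,0,0],-1],[[0.0006,0,0],[0,0,0],-1],[[0.0006,0,0],[0,0,0],-1],[[0.0006,0,0],[0,0,0],-1],[[0,0,0],[0,0,0],-1],[[0,0,0],[0,0,0],-1]]'

```text
t: 24.4
ee_pos: [567.3, -99.9, 121.4]
orientation: [-0.089, -3.133, -0.002]
ft_force: [-10.4, 1.6, 2.1]
width: 20.1
grasp_force: 30.0
```

```bash
python3 st.py
```

```text
24.4 u,w [572.16 -67.09] z 121.39 yaw -3.27 f [-10.42   1.59   2.13] f_u [-10.49   0.99] 20.07552821631329 29.999360740184784
```

R is at 572.2 with a target of about 574.

Request:
servo_tool --steps '[[[0.0005,0,0],[0,0,0],-1],[[0.0005,0,0],[0,0,0],-1],[[0.0005,0,0],[0,0,0],-1],[[0.0005,0,0],[0,0,0],-1],[[0,0,0],[0,0,0],-1],[[0,0,0],[0,0,0],-1],[[0,0,0],[0,0,0],-1],[[0,0,0],[0,0,0],-1]]'

```text
t: 25.07
ee_pos: [569.0, -100.2, 121.4]
orientation: [-0.089, -3.132, -0.001]
ft_force: [-11.1, -0.0, 3.4]
width: 19.9
grasp_force: 30.0
```

Request:
servo_tool --steps '[[[-0.0095,0.0006,-0.0014],[0,0,0],-1],[[0.0016,0.0275,0],[0,0,0],-1],[[0.0018,0.032,0],[0,0,0],-1],[[0.0018,0.032,0],[0,0,0],-1],[[0.0018,0.032,0],[0,0,0],-1],[[0.0016,0.027,0],[0,0,0],-1],[[0.0005,0.0085,0],[0,0,0],-1],[[0,0,0],[0,0,0],-1]]'

```text
t: 25.73
ee_pos: [572.8, 60.8, 121.0]
orientation: [0.086, 3.139, 0.0]
ft_force: [1.1, 0.3, -3.3]
width: 19.6
grasp_force: 30.0
```

Request:
servo_tool --steps '[[[0,0,0],[0,0,0],-1],[[0.001,0,0],[0,0,0],-1],[[0.001,0,0.0002],[0,0,0],-1],[[0.001,0,0.0002],[0,0,0],-1],[[0.001,0,0.0002],[0,0,0],-1],[[0.001,0,0.0002],[0,0,0],-1],[[0.0005,0,0.0002],[0,0,0],-1],[[0,0,0],[0,0,0],-1]]'

```text
t: 26.4
ee_pos: [575.8, 57.5, 121.2]
orientation: [-0.092, -3.135, 0.002]
ft_force: [-6.3, -2.3, -0.6]
width: 19.9
grasp_force: 30.0
```

```bash
python3 st.py
```

```text
26.4 u,w [571.56  90.52] z 121.22 yaw -3.36 f [-6.32 -2.29 -0.58] f_u [-6.17 -2.65] 19.862318504973356 29.999598562717438
```

Request:
servo_tool --steps '[[[0.0006,0,0.0002],[0,0,0],-1],[[0.0006,0,0.0001],[0,0,0],-1],[[0.0006,0,0],[0,0,0],-1],[[0.0006,0,0],[0,0,0],-1],[[0.0006,0,0],[0,0,0],-1],[[0.0006,0,0],[0,0,0],-1],[[0.0006,0,0],[0,0,0],-1],[[0,0,0],[0,0,0],-1]]'

```text
t: 27.07
ee_pos: [578.5, 57.6, 121.3]
orientation: [-0.092, -3.132, 0.002]
ft_force: [-9.9, -1.9, 3.2]
width: 19.7
grasp_force: 30.0
```

Request:
servo_tool --steps '[[[0.0004,0,0],[0,0,0],-1],[[0.0004,0,0],[0,0,0],-1],[[0.0004,0,0],[0,0,0],-1],[[0.0004,0,0],[0,0,0],-1],[[0,0,0],[0,0,0],-1],[[0,0,0],[0,0,0],-1],[[0,0,0],[0,0,0],-1],[[0,0,0],[0,0,0],-1]]'

```text
t: 27.73
ee_pos: [579.7, 57.7, 121.3]
orientation: [-0.092, -3.132, 0.002]
ft_force: [-11.4, -1.4, 2.5]
width: 19.6
grasp_force: 30.0
```

```bash
python3 st.py
```

```text
27.7333 u,w [575.43  90.98] z 121.25 yaw -3.38 f [-11.45  -1.42   2.48] f_u [-11.35  -2.08] 19.590042106771808 29.999455511569977
```

Request:
servo_tool --steps '[[[-0.01,0.0006,-0.001],[0,0,0],-1],[[-0.0016,-0.0275,0],[0,0,0],-1],[[-0.0018,-0.032,0],[0,0,0],-1],[[-0.0018,-0.032,0],[0,0,0],-1],[[-0.0018,-0.032,0],[0,0,0],-1],[[-0.0016,-0.027,0],[0,0,0],-1],[[-0.0005,-0.009,0],[0,0,0],-1],[[0,0,0],[0,0,0],-1]]'

```text
t: 28.4
ee_pos: [564.8, -102.5, 121.4]
orientation: [0.096, 3.139, -0.0]
ft_force: [-0.1, 0.6, -3.4]
width: 19.8
grasp_force: 30.0
```

Request:
servo_tool --steps '[[[0,0,0],[0,0,0],-1],[[0.001,0,0],[0,0,0],-1],[[0.001,0,0.0002],[0,0,0],-1],[[0.001,0,0.0002],[0,0,0],-1],[[0.001,0,0.0002],[0,0,0],-1],[[0.001,0,0.0002],[0,0,0],-1],[[0.001,0,0.0002],[0,0,0],-1],[[0,0,0],[0,0,0],-1]]'

```text
t: 29.07
ee_pos: [568.5, -99.2, 121.7]
orientation: [-0.09, -3.135, -0.002]
ft_force: [-6.9, 2.6, 1.1]
width: 19.6
grasp_force: 30.0
```

Request:
servo_tool --steps '[[[0.0006,-0.0001,0.0002],[0,0,0],-1],[[0.0006,-0.0001,0.0001],[0,0,0],-1],[[0.0006,-0.0001,0],[0,0,0],-1],[[0.0006,0,0],[0,0,0],-1],[[0.0006,0,0],[0,0,0],-1],[[0.0006,0,0],[0,0,0],-1],[[0,0,0],[0,0,0],-1],[[0,0,0],[0,0,0],-1]]'

```text
t: 29.73
ee_pos: [570.8, -99.6, 121.7]
orientation: [-0.09, -3.133, -0.002]
ft_force: [-9.9, 2.3, 3.3]
width: 19.6
grasp_force: 30.0
```

```bash
python3 st.py
```

```text
29.7333 u,w [575.56 -66.55] z 121.72 yaw -3.29 f [-9.86  2.31  3.3 ] f_u [-9.98  1.74] 19.55767422603687 29.998232424259186
```

Request:
servo_tool --steps '[[[0.0004,0,0],[0,0,0],-1],[[0.0004,0,0],[0,0,0],-1],[[0.0004,0,0],[0,0,0],-1],[[0.0004,0,0],[0,0,0],-1],[[0.0002,0,0],[0,0,0],-1],[[0,0,0],[0,0,0],-1],[[0,0,0],[0,0,0],-1],[[0,0,0],[0,0,0],-1]]'

```text
t: 30.4
ee_pos: [572.2, -99.8, 121.7]
orientation: [-0.09, -3.132, -0.001]
ft_force: [-11.1, 0.8, 3.9]
width: 20.0
grasp_force: 30.0
```

```bash
python3 st.py
```

```text
30.4 u,w [576.95 -66.65] z 121.67 yaw -3.27 f [-11.09   0.79   3.94] f_u [-11.11   0.15] 19.955624152570262 29.997410774230957
```

Request:
servo_tool --steps '[[[-0.0095,0.0006,-0.0014],[0,0,0],-1],[[0.0016,0.0275,0],[0,0,0],-1],[[0.0018,0.032,0],[0,0,0],-1],[[0.0018,0.032,0],[0,0,0],-1],[[0.0018,0.032,0],[0,0,0],-1],[[0.0016,0.027,0],[0,0,0],-1],[[0.0005,0.008,0],[0,0,0],-1],[[0,0,0],[0,0,0],-1]]'

```text
t: 31.07
ee_pos: [576.0, 60.6, 121.2]
orientation: [0.086, 3.139, 0.0]
ft_force: [0.7, -0.7, -2.6]
width: 19.7
grasp_force: 30.0
```

Request:
servo_tool --steps '[[[0,0,0],[0,0,0],-1],[[0.001,0,0],[0,0,0],-1],[[0.001,0,0.0002],[0,0,0],-1],[[0.001,0,0.0002],[0,0,0],-1],[[0.001,0,0.0002],[0,0,0],-1],[[0.001,0,0.0002],[0,0,0],-1],[[0.0005,0,0.0002],[0,0,0],-1],[[0,0,0],[0,0,0],-1]]'

```text
t: 31.73
ee_pos: [579.1, 57.5, 121.4]
orientation: [-0.092, -3.136, 0.002]
ft_force: [-5.5, -2.7, -1.3]
width: 20.0
grasp_force: 30.0
```

Request:
servo_tool --steps '[[[0.0005,0,0.0002],[0,0,0],-1],[[0.0005,0,0.0001],[0,0,0],-1],[[0.0005,0,0],[0,0,0],-1],[[0.0005,0,0],[0,0,0],-1],[[0.0005,0,0],[0,0,0],-1],[[0.0005,0,0],[0,0,0],-1],[[0,0,0],[0,0,0],-1],[[0,0,0],[0,0,0],-1]]'

```text
t: 32.4
ee_pos: [580.7, 57.5, 121.6]
orientation: [-0.092, -3.133, 0.002]
ft_force: [-9.4, -2.7, 2.1]
width: 19.9
grasp_force: 30.0
```

```bash
python3 st.py
```

```text
32.4 u,w [576.46  90.81] z 121.55 yaw -3.35 f [-9.4  -2.71  2.1 ] f_u [-9.23 -3.24] 19.936790959400476 29.998992383480072
```

Request:
servo_tool --steps '[[[0.0005,0,0],[0,0,0],-1],[[0.0005,0,0],[0,0,0],-1],[[0.0005,0,0],[0,0,0],-1],[[0.0004,0,0],[0,0,0],-1],[[0,0,0],[0,0,0],-1],[[0,0,0],[0,0,0],-1],[[0,0,0],[0,0,0],-1],[[0,0,0],[0,0,0],-1]]'

```text
t: 33.07
ee_pos: [582.1, 57.6, 121.5]
orientation: [-0.092, -3.132, 0.002]
ft_force: [-11.0, -1.7, 2.4]
width: 20.2
grasp_force: 30.0
```

```bash
python3 st.py
```

```text
33.0667 u,w [577.83  91.02] z 121.47 yaw -3.38 f [-10.95  -1.67   2.41] f_u [-10.84  -2.3 ] 20.243314808561916 29.999316036701202
```

Request:
servo_tool --steps '[[[0.0003,0,0],[0,0,0],-1],[[0.0003,0,0],[0,0,0],-1],[[0.0003,0,0],[0,0,0],-1],[[0,0,0],[0,0,0],-1],[[0,0,0],[0,0,0],-1],[[0,0,0],[0,0,0],-1],[[0,0,0],[0,0,0],-1],[[0,0,0],[0,0,0],-1]]'

```text
t: 33.73
ee_pos: [582.9, 57.6, 121.5]
orientation: [-0.092, -3.131, 0.002]
ft_force: [-12.3, -1.9, 3.9]
width: 19.9
grasp_force: 30.0
```

```bash
python3 st.py
```

```text
33.7333 u,w [578.61  91.07] z 121.47 yaw -3.38 f [-12.3   -1.89   3.9 ] f_u [-12.18  -2.59] 19.934156880929276 29.99940723180771
```

Request:
servo_tool --steps '[[[0,0,0.0005],[0,0,0],-1],[[0.0003,-0.0003,0.0003],[0,0,0],-1],[[0.0003,-0.0003,0],[0,0,0],-1],[[0,0,0],[0,0,0],-1],[[0,0,0],[0,0,0],-1],[[0,0,0],[0,0,0],-1],[[0,0,0],[0,0,0],-1],[[0,0,0],[0,0,0],-1]]'

```text
t: 34.4
ee_pos: [583.0, 57.6, 121.6]
orientation: [-0.092, -3.13, 0.001]
ft_force: [-10.7, 0.2, -1.2]
width: 19.9
grasp_force: 30.0
```

```bash
python3 st.py
```

```text
34.4 u,w [578.71  91.02] z 121.59 yaw -3.38 f [-10.7    0.21  -1.24] f_u [-10.69  -0.41] 19.94079469973428 29.999076426029205
```

Request:
servo_tool --steps '[[[0.0003,0,0],[0,0,0],-1],[[0.0003,0,0],[0,0,0],-1],[[0.0002,0,0],[0,0,0],-1],[[0,0,0],[0,0,0],-1],[[0,0,0],[0,0,0],-1],[[0,0,0],[0,0,0],-1],[[0,0,0],[0,0,0],-1],[[0,0,0],[0,0,0],-1]]'

```text
t: 35.07
ee_pos: [583.6, 57.6, 121.6]
orientation: [-0.092, -3.13, 0.001]
ft_force: [-12.1, -0.3, -0.3]
width: 19.8
grasp_force: 30.0
```

```bash
python3 st.py
```

```text
35.0667 u,w [579.29  91.05] z 121.63 yaw -3.38 f [-12.09  -0.28  -0.3 ] f_u [-12.06  -0.98] 19.81211365959449 29.998856484889984
```

Request:
servo_tool --steps '[[[-0.0105,0.0006,-0.0012],[0,0,0],-1],[[-0.0016,-0.0275,0],[0,0,0],-1],[[-0.0018,-0.032,0],[0,0,0],-1],[[-0.0018,-0.032,0],[0,0,0],-1],[[-0.0018,-0.032,0],[0,0,0],-1],[[-0.0016,-0.027,0],[0,0,0],-1],[[-0.0005,-0.0085,0],[0,0,0],-1],[[0,0,0],[0,0,0],-1]]'

```text
t: 35.73
ee_pos: [569.0, -102.7, 122.2]
orientation: [0.096, 3.139, -0.001]
ft_force: [0.4, -0.1, -3.3]
width: 19.9
grasp_force: 30.0
```

Request:
servo_tool --steps '[[[0,0,0],[0,0,0],-1],[[0.001,0,0],[0,0,0],-1],[[0.001,0,0.0002],[0,0,0],-1],[[0.001,0,0.0002],[0,0,0],-1],[[0.001,0,0.0003],[0,0,0],-1],[[0.001,0,0.0003],[0,0,0],-1],[[0.0005,0,0.0003],[0,0,0],-1],[[0,0,0],[0,0,0],-1]]'

```text
t: 36.4
ee_pos: [571.8, -99.3, 122.5]
orientation: [-0.09, -3.135, -0.002]
ft_force: [-6.8, 1.4, -0.0]
width: 19.8
grasp_force: 30.0
```

```bash
python3 st.py
```

```text
36.4 u,w [576.58 -66.26] z 122.49 yaw -3.29 f [-6.84  1.38 -0.01] f_u [-6.9   0.98] 19.77365799904653 29.999827444553375
```

Request:
servo_tool --steps '[[[0.0005,0,0.0002],[0,0,0],-1],[[0.0005,0,0.0002],[0,0,0],-1],[[0.0005,0,0],[0,0,0],-1],[[0.0005,0,0],[0,0,0],-1],[[0.0005,0,0],[0,0,0],-1],[[0.0005,0,0],[0,0,0],-1],[[0,0,0],[0,0,0],-1],[[0,0,0],[0,0,0],-1]]'

```text
t: 37.07
ee_pos: [573.7, -99.5, 122.6]
orientation: [-0.09, -3.132, -0.002]
ft_force: [-10.2, 0.1, 0.6]
width: 19.6
grasp_force: 30.0
```

Request:
servo_tool --steps '[[[0.0003,-0.0001,0],[0,0,0],-1],[[0.0003,0,0],[0,0,0],-1],[[0.0003,0,0],[0,0,0],-1],[[0,0,0],[0,0,0],-1],[[0,0,0],[0,0,0],-1],[[0,0,0],[0,0,0],-1],[[0,0,0],[0,0,0],-1],[[0,0,0],[0,0,0],-1]]'

```text
t: 37.73
ee_pos: [574.4, -99.6, 122.6]
orientation: [-0.09, -3.132, -0.001]
ft_force: [-9.9, 0.8, 1.5]
width: 20.0
grasp_force: 30.0
```

```bash
python3 st.py
```

```text
37.7333 u,w [579.18 -66.4 ] z 122.62 yaw -3.28 f [-9.93  0.78  1.47] f_u [-9.96  0.21] 19.962002298641895 29.999684393405914
```

Request:
servo_tool --steps '[[[0.0003,0,0],[0,0,0],-1],[[0.0003,0,0],[0,0,0],-1],[[0.0003,0,0],[0,0,0],-1],[[0,0,0],[0,0,0],-1],[[0,0,0],[0,0,0],-1],[[0,0,0],[0,0,0],-1],[[0,0,0],[0,0,0],-1],[[0,0,0],[0,0,0],-1]]'

```text
t: 38.4
ee_pos: [575.1, -99.7, 122.7]
orientation: [-0.089, -3.132, -0.001]
ft_force: [-10.8, -0.7, 2.5]
width: 20.1
grasp_force: 30.0
```

```bash
python3 st.py
```

```text
38.4 u,w [579.84 -66.45] z 122.65 yaw -3.26 f [-10.78  -0.75   2.45] f_u [-10.72  -1.37] 20.129331745714744 29.99788373708725
```

Still yielding, so I continue in small steps.

Request:
servo_tool --steps '[[[0.0003,0.0001,0.0002],[0,0,0],-1],[[0.0003,0,0],[0,0,0],-1],[[0.0003,0,0],[0,0,0],-1],[[0,0,0],[0,0,0],-1],[[0,0,0],[0,0,0],-1],[[0,0,0],[0,0,0],-1],[[0,0,0],[0,0,0],-1],[[0,0,0],[0,0,0],-1]]'

```text
t: 39.07
ee_pos: [575.6, -99.8, 122.7]
orientation: [-0.089, -3.131, -0.001]
ft_force: [-12.8, -1.3, 2.7]
width: 19.6
grasp_force: 30.0
```

```bash
python3 st.py
```

```text
39.0667 u,w [580.37 -66.48] z 122.7 yaw -3.26 f [-12.85  -1.32   2.69] f_u [-12.75  -2.06] 19.578334069595964 29.997765719890594
```

Request:
servo_tool --steps '[[[0,0.0003,0.0004],[0,0,0],-1],[[0.0003,0.0002,0.0002],[0,0,0],-1],[[0.0003,0,0],[0,0,0],-1],[[0.0002,0,0],[0,0,0],-1],[[0,0,0],[0,0,0],-1],[[0,0,0],[0,0,0],-1],[[0,0,0],[0,0,0],-1],[[0,0,0],[0,0,0],-1]]'

```text
t: 39.73
ee_pos: [575.9, -99.7, 122.8]
orientation: [-0.089, -3.13, 0.0]
ft_force: [-12.3, -3.8, -0.7]
width: 19.7
grasp_force: 30.0
```

```bash
python3 st.py
```

```text
39.7333 u,w [580.69 -66.42] z 122.84 yaw -3.26 f [-12.25  -3.8   -0.66] f_u [-12.01  -4.5 ] 19.668621366738506 29.999257028102875
```

Request:
servo_tool --steps '[[[-0.01,0.0006,-0.001],[0,0,0],-1],[[0.0016,0.0275,0],[0,0,0],-1],[[0.0018,0.032,0],[0,0,0],-1],[[0.0018,0.032,0],[0,0,0],-1],[[0.0018,0.032,0],[0,0,0],-1],[[0.0016,0.027,0],[0,0,0],-1],[[0.0004,0.007,0],[0,0,0],-1],[[0,0,0],[0,0,0],-1]]'

```text
t: 40.4
ee_pos: [580.1, 60.4, 123.7]
orientation: [0.086, 3.139, 0.001]
ft_force: [0.5, -0.0, -1.8]
width: 19.8
grasp_force: 30.0
```

Request:
servo_tool --steps '[[[0,0,0],[0,0,0],-1],[[0.001,0,0],[0,0,0],-1],[[0.001,0,0.0002],[0,0,0],-1],[[0.001,0,0.0002],[0,0,0],-1],[[0.001,0,0.0002],[0,0,0],-1],[[0.001,0,0.0002],[0,0,0],-1],[[0.0005,0,0.0002],[0,0,0],-1],[[0,0,0],[0,0,0],-1]]'

```text
t: 41.07
ee_pos: [583.2, 57.0, 123.8]
orientation: [-0.092, -3.136, 0.002]
ft_force: [-5.5, -2.2, -1.5]
width: 19.5
grasp_force: 30.0
```

```bash
python3 st.py
```

```text
41.0667 u,w [578.95  90.53] z 123.83 yaw -3.36 f [-5.54 -2.22 -1.53] f_u [-5.41 -2.54] 19.489829598321677 29.999230206012726
```

Request:
servo_tool --steps '[[[0.0005,0.0002,0.0002],[0,0,0],-1],[[0.0005,0,0.0002],[0,0,0],-1],[[0.0005,0,0.0001],[0,0,0],-1],[[0.0005,0,0],[0,0,0],-1],[[0.0005,0,0],[0,0,0],-1],[[0,0,0],[0,0,0],-1],[[0,0,0],[0,0,0],-1],[[0,0,0],[0,0,0],-1]]'

```text
t: 41.73
ee_pos: [584.2, 57.2, 123.9]
orientation: [-0.092, -3.132, 0.002]
ft_force: [-9.0, -1.8, 0.6]
width: 20.1
grasp_force: 30.0
```

```bash
python3 st.py
```

```text
41.7333 u,w [579.92  90.72] z 123.94 yaw -3.35 f [-9.02 -1.8   0.6 ] f_u [-8.9  -2.31] 20.10381404300986 29.998896718025208
```

Request:
servo_tool --steps '[[[0.0003,0,0.0002],[0,0,0],-1],[[0.0003,0,0],[0,0,0],-1],[[0.0003,0,0],[0,0,0],-1],[[0,0,0],[0,0,0],-1],[[0,0,0],[0,0,0],-1],[[0,0,0],[0,0,0],-1],[[0,0,0],[0,0,0],-1],[[0,0,0],[0,0,0],-1]]'

```text
t: 42.4
ee_pos: [584.7, 57.2, 124.0]
orientation: [-0.092, -3.132, 0.002]
ft_force: [-9.8, -3.2, 1.0]
width: 19.6
grasp_force: 30.0
```

```bash
python3 st.py
```

```text
42.4 u,w [580.42  90.76] z 124.0 yaw -3.35 f [-9.83 -3.22  0.96] f_u [-9.62 -3.78] 19.61844597640234 29.999115765094757
```

Request:
servo_tool --steps '[[[0.0003,-0.0003,0],[0,0,0],-1],[[0.0003,-0.0003,0],[0,0,0],-1],[[0.0003,0,0],[0,0,0],-1],[[0,0,0],[0,0,0],-1],[[0,0,0],[0,0,0],-1],[[0,0,0],[0,0,0],-1],[[0,0,0],[0,0,0],-1],[[0,0,0],[0,0,0],-1]]'

```text
t: 43.07
ee_pos: [584.9, 57.1, 124.0]
orientation: [-0.092, -3.13, 0.001]
ft_force: [-13.2, 0.2, 2.5]
width: 19.9
grasp_force: 30.0
```

```bash
python3 st.py
```

```text
43.0667 u,w [580.66  90.7 ] z 124.02 yaw -3.35 f [-13.17   0.17   2.51] f_u [-13.16  -0.59] 19.924064680154334 29.997771978378296
```

Left now stalls as well (0.24 mm of travel for 0.9 mm commanded, 13 N). I back off and verify with the wrist camera.

Request:
servo_tool --steps '[[[-0.015,0,0],[0,0,0],-1],[[-0.005,0,0.02],[0,0,0],-1],[[0,0,0.035],[0,0,0],-1],[[0.01,-0.01,0.035],[0,0,0],-1],[[0.018,-0.012,0.035],[0,0,0],-1],[[0.018,-0.012,0.035],[0,0,0],-1],[[0.018,-0.012,0.035],[0,0,0],-1],[[0.018,-0.01,0.035],[0,0,0],-1]]'

```text
t: 43.73
ee_pos: [652.2, 0.5, 357.4]
orientation: [0.092, 3.139, 0.0]
ft_force: [0.5, 1.1, -3.3]
width: 19.9
grasp_force: 30.0
```

Request:
servo_tool --steps '[[[0.01,0,0],[0,0,0],-1],[[0,0,0],[0,0,0],-1],[[0,0,0],[0,0,0],-1],[[0,0,0],[0,0,0],-1],[[0,0,0],[0,0,0],-1],[[0,0,0],[0,0,0],-1],[[0,0,0],[0,0,0],-1],[[0,0,0],[0,0,0],-1]]'

```text
t: 44.4
ee_pos: [661.2, 1.9, 354.7]
orientation: [-0.091, -3.139, 0.0]
ft_force: [-0.1, 0.5, -2.2]
width: 20.0
grasp_force: 30.0
```

```bash
cat > chk.py <<'E'
from h import *
a=np.radians(-3.3);F=np.array([[np.cos(a),np.sin(a)],[-np.sin(a),np.cos(a)]])
res=[]
for i in range(2):
    c,P,o=grab("wrist"); cv2.imwrite("pics/chk%d.png"%i,c); z=P[...,2]; near=np.hypot(P[...,0]-625,P[...,1]+24)<140
    print(o["t"],o["ee_pos"])
    for n,lo,hi in (("lug",103,113),("plate",69,73.2)):
        m=(near&(z>lo)&(z<hi)).astype(np.uint8); k,l,st,_=cv2.connectedComponentsWithStats(m)
        for j in range(1,k):
            if st[j,4]>150:
                r=rect(P,l==j); print(n,r,"uw",(F@r[0]).round(1),st[j,:2])
E
python3 chk.py
```

```text
44.4 [661.153982     1.86912937 354.74364004]
lug (array([ 611.1, -104.4]), array([29.8, 13.2]), 86.6, 362) uw [616.1 -69. ] [204 158]
lug (array([620.4,  55.1]), array([29.2, 13.2]), 86.8, 349) uw [616.2  90.7] [350 158]
plate (array([ 644.4, -112.7]), array([48.2, 17.2]), 86.9, 516) uw [649.8 -75.4] [203 183]
plate (array([654.3,  58.4]), array([49. , 17.3]), 86.9, 574) uw [649.9  96. ] [343 183]
44.45 [661.28722179   1.83193063 354.92449242]
lug (array([ 611.3, -104.6]), array([30.6, 13.2]), 86.7, 365) uw [616.3 -69.2] [204 158]
lug (array([620.6,  54.9]), array([29.2, 13.2]), 86.6, 350) uw [616.4  90.5] [350 158]
plate (array([ 644.5, -112.6]), array([47.7, 17.3]), 86.7, 550) uw [649.9 -75.3] [203 183]
plate (array([654.5,  58.5]), array([49.1, 17.4]), 86.6, 592) uw [650.   96.1] [343 183]
```

Both lugs are square and 33.7 mm from the plate centre, against a nominal 34, so both ends are home. Next I return the mallet.

Request:
servo_tool --steps '[[[-0.021,0.032,-0.01],[0,0,0.8],-1],[[-0.021,0.032,-0.01],[0,0,0.8],-1],[[-0.021,0.032,-0.01],[0,0,0.8],-1],[[-0.021,0.032,-0.01],[0,0,0.8],-1],[[-0.021,0.032,-0.01],[0,0,0.8],-1],[[-0.021,0.032,-0.01],[0,0,0.8],-1],[[-0.021,0.032,-0.01],[0,0,0.8],-1],[[-0.021,0.032,-0.01],[0,0,0.7],-1]]'

```text
t: 45.17
ee_pos: [492.4, 259.0, 275.1]
orientation: [-0.082, 3.14, 0.001]
ft_force: [1.5, 1.3, -3.6]
width: 19.6
grasp_force: 30.0
```

Request:
servo_tool --steps '[[[-0.02,0.033,-0.025],[0,0,0],-1],[[-0.016,0.033,-0.025],[0,0,0],-1],[[0,0,-0.04],[0,0,0],-1],[[0,0,-0.04],[0,0,0],-1],[[0,0,-0.04],[0,0,0],-1],[[0,0,-0.025],[0,0,0],-1],[[0,0,0],[0,0,0],-1],[[0,0,0],[0,0,0],-1]]'

```text
t: 45.83
ee_pos: [459.9, 318.3, 83.4]
orientation: [0.082, -3.138, 0.002]
ft_force: [1.3, 0.7, -2.1]
width: 19.7
grasp_force: 30.0
```

```bash
python3 st.py
python3 - <<'E'
from h import *
print(sensors.get_obs()["ee_pos"])
for n in ("side","scene"):
    c,P,o=grab(n); z=P[...,2]
    m=(abs(P[...,0]-455)<50)&(abs(P[...,1]-325)<40)&(z>12)&(z<75); print(n,m.sum(),np.nanpercentile(z[m],[1,5,50,99]).round(1))
    if n=="side": cv2.imwrite("pics/s2.png",cv2.resize(c[120:300,120:300],None,fx=3,fy=3))
E
```

```text
45.8333 u,w [440.83 344.23] z 83.42 yaw 2.98 f [ 1.28  0.68 -2.09] f_u [1.24 0.75] 19.73095269689751 29.999603927135468
[459.91757886 318.28658277  83.41605364]
side 273 [18.9 43.6 60.4 74.8]
scene 98 [14.1 20.6 61.  74.8]
```

View pics/s2.png

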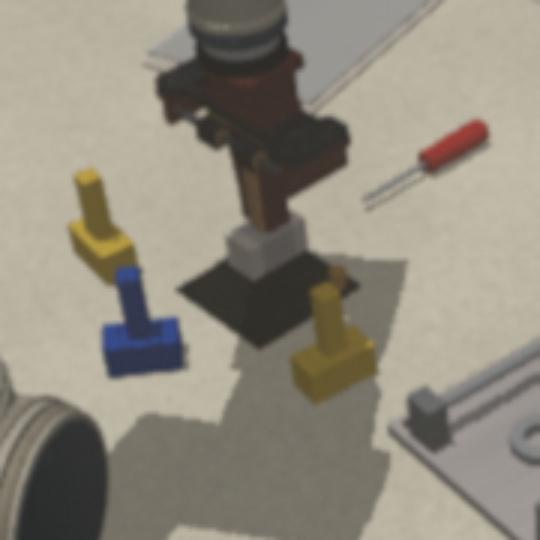

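The mallet hangs upright over the mat (crop px (265,245)), with nothing disturbed. Lowering it, shifted slightly toward the mat's middle.

Request:
servo_tool --steps '[[[-0.003,0.006,-0.012],[0,0,0],-1],[[0,0,-0.012],[0,0,0],-1],[[0,0,-0.008],[0,0,0],-1],[[0,0,-0.004],[0,0,0],-1],[[0,0,-0.0015],[0,0,0],-1],[[0,0,-0.001],[0,0,0],-1],[[0,0,0],[0,0,0],-1],[[0,0,0],[0,0,0],-1]]'

```text
t: 46.6
ee_pos: [457.6, 324.6, 45.7]
orientation: [-0.081, 3.14, 0.0]
ft_force: [0.0, -0.2, -2.5]
width: 19.6
grasp_force: 30.0
```

```bash
python3 st.py
```

```text
46.6 u,w [438.15 350.41] z 45.72 yaw 2.97 f [ 0.02 -0.25 -2.52] f_u [ 0.04 -0.24] 19.550227160212373 29.999713897705078
```

Request:
servo_tool --steps '[[[0,0,-0.0005],[0,0,0],-1],[[0,0,-0.0005],[0,0,0],-1],[[0,0,-0.0005],[0,0,0],-1],[[0,0,-0.0005],[0,0,0],-1],[[0,0,-0.0005],[0,0,0],-1],[[0,0,0],[0,0,0],-1],[[0,0,0],[0,0,0],-1],[[0,0,0],[0,0,0],-1]]'

```text
t: 47.27
ee_pos: [457.5, 324.6, 43.8]
orientation: [-0.082, 3.14, 0.0]
ft_force: [-1.2, -1.1, 5.4]
width: 20.3
grasp_force: 30.0
```

```bash
python3 st.py
```

```text
47.2667 u,w [438.05 350.4 ] z 43.84 yaw 2.97 f [-1.18 -1.13  5.4 ] f_u [-1.12 -1.2 ] 20.301482542594055 29.999130964279175
```

It has touched down. Release, then retreat upward.

Request:
servo_tool --steps '[[[0,0,0.0005],[0,0,0],-1],[[0,0,0],[0,0,0],0.6],[[0,0,0],[0,0,0],0.6],[[0,0,0],[0,0,0],0.6],[[0,0,0],[0,0,0],0.6],[[0,0,0],[0,0,0],0.6],[[0,0,0],[0,0,0],0.6],[[0,0,0],[0,0,0],0.6]]'

```text
t: 47.93
ee_pos: [457.4, 324.5, 43.5]
orientation: [0.081, -3.141, 0.0]
ft_force: [0.0, -0.7, 0.3]
width: 62.8
grasp_force: 0.0
```

Request:
servo_tool --steps '[[[0,0,0.015],[0,0,0],0.6],[[0,0,0.03],[0,0,0],0.6],[[0,0,0.03],[0,0,0],0.6],[[0,0,0.03],[0,0,0],0.6],[[0,0,0.03],[0,0,0],0.6],[[0,0,0.03],[0,0,0],0.6],[[0,0,0.03],[0,0,0],0.6],[[0,0,0.03],[0,0,0],0.6]]'

```text
t: 48.6
ee_pos: [457.1, 324.3, 270.1]
orientation: [-0.082, 3.141, 0.0]
ft_force: [1.5, 0.1, -0.9]
width: 70.2
grasp_force: 0.0
```

Request:
servo_tool --steps '[[[0,0,0.02],[0,0,0],0.6],[[0,0,0.02],[0,0,0],0.6],[[0,0,0.02],[0,0,0],0.6],[[0,0,0],[0,0,0],0.6],[[0,0,0],[0,0,0],0.6],[[0,0,0],[0,0,0],0.6],[[0,0,0],[0,0,0],0.6],[[0,0,0],[0,0,0],0.6]]'

```text
t: 49.27
ee_pos: [456.9, 324.2, 327.1]
orientation: [0.081, -3.139, 0.002]
ft_force: [0.1, -0.1, -0.2]
width: 70.5
grasp_force: 0.0
```

Run:
```python
from h import *
for n in ("side","scene","wrist"):
    c,P,o=grab(n); z=P[...,2]
    near=(abs(P[...,0]-457)<60)&(abs(P[...,1]-325)<50)
    for nm,lo,hi in (("top",96,110),("head",32,44)):
        m=near&(z>lo)&(z<hi)
        if m.sum()>5: print(n,nm,rect(P,m),np.nanmedian(z[m]).round(1))
    if n=="side": cv2.imwrite("pics/s3.png",cv2.resize(c[120:300,120:420],None,fx=2.6,fy=2.6))
print(o["t"],o["ft_force"],o["width"])
```

```text
side top (array([447.8, 323.9]), array([19.8, 24.7]), 5.6, 52) 101.8
side head (array([449.6, 323.2]), array([41.1, 68.2]), 87.5, 180) 36.5
scene top (array([458.5, 325.1]), array([20.6, 19.4]), 0.1, 50) 102.0
scene head (array([458.4, 325.3]), array([66.9, 34. ]), 2.4, 156) 36.8
wrist top (array([455.2, 323.9]), array([19.2, 19.4]), 3.4, 348) 103.2
wrist head (array([455.5, 323.9]), array([62.8, 32.9]), 3.0, 923) 37.6
49.3667 [ 0.14736531 -0.78494205  0.36633079] 70.54230362604424
```

View pics/s3.png

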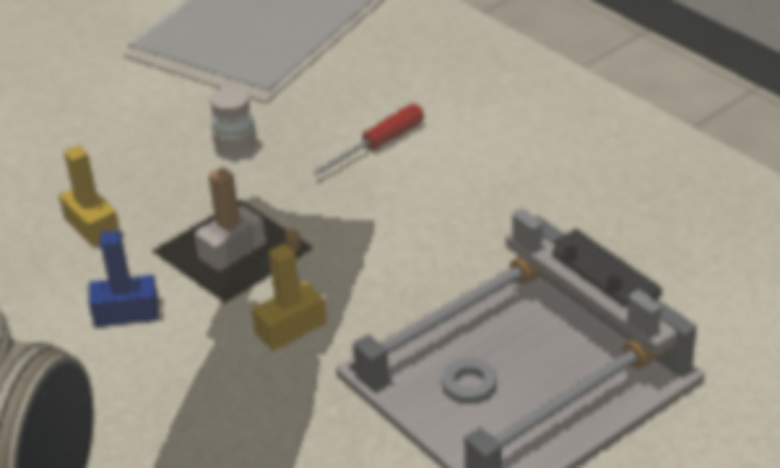

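The side view shows the mallet upright on the mat (crop px (228,225)), the crosshead square against the stop plate (560–660, 260–310), and the bystanders in place.

```bash
python3 -c "
from workcell import close_job
print(close_job())"
```

```text
the job is handed in; nothing more can be done
None
```

I handed in the job at about 49 s: both crosshead ends measured home against the stop plate, and the mallet stands released and upright near the middle of its mat with the bystanders in place; the hand-in returned no verdict.

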